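# Hold the collar on the shaft flat

### The job

On the green gearmotor, feel for the flat of the upright shaft: pinch the shaft with one finger pad on the blue flat and turn it until the flat faces where the yellow arrow points. Then pick up the aluminium collar, slide it down over the shaft with its red thumb screw on the flat's side and squarely facing the flat, and finish while still holding it there level, halfway up the flat, not resting on anything: do not let go. Leave everything else on the bench where it is.

Things in the scene. Friction and masses are not known exactly. Their poses are not given: they have to be found in the camera images.
- gearbox: Green gearmotor fixed to the bench, with a 130 x 130 x 8 mm foot plate and a 104 x 104 mm housing whose lid is 60 mm above the bench. Origin at the bench, straight below the shaft axis. Its x axis points along the grey motor (58 mm across, lies low, ends 137 mm from the shaft axis); the yellow arrow on the lid points along its -y.
- pointer (a point): Tip of the yellow arrow painted on the gearbox lid, 50 mm from the shaft axis, 61 mm above the bench.
- shaft (a joint): Turn of the upright steel shaft about its vertical axis, rad, limits -1.2 to 2.2; 0 = the flat faces exactly where the yellow arrow points, positive = turned counterclockwise seen from above. Starts between 0.6 and 1.5, so it must be turned clockwise. It stays where it is left (bearing friction 0.05 N m).
- flat (a point): The flat milled on the shaft, painted blue, 18 mm wide, from 76 mm above the bench up to the shaft's top, 8 mm from the shaft axis. Origin on the shaft axis, halfway up the flat (98 mm above the bench); x = outward normal of the flat, z up. A pinch square across the flat measures 20 mm (its middle is 2 mm from the axis, away from the flat), on the round 24 mm.
- shaft_top (a point): Centre of the top end of the shaft, on its axis, 120 mm above the bench. The shaft is steel, 24 mm in diameter, stands upright from the lid, fully round up to 76 mm above the bench, D-shaped (one flat) above that; its top is chamfered by 2.5 mm.
- collar: Aluminium shaft collar lying on the bench: 42 mm in diameter, 20 mm tall, bore 27 mm, with two parallel milled grip faces 44 mm apart, square to its y axis and 24 mm long. Mass about 0.12 kg. Origin at the centre of its underside; x points out along the thumb screw, z up.
- screw (a point): Centre of the red thumb screw head, 33 mm from the collar's axis along its x, at mid height; the head is 16 mm across and ends 39 mm from the axis.
- collar_mid (a point): Centre of the collar's bore, 10 mm above its underside. The screw's 5 mm thick tip stands into the bore here, to 11 mm from the axis, so the collar slides over the shaft only with the screw on the flat's side (within about 25 degrees). Let go on the shaft it would drop until the tip stops at the foot of the flat.
- jar: Bystander, leave alone: amber glass screw-lid jar, 64 mm across, 85 mm tall. Origin at the centre of its underside.
- oil: Bystander, leave alone: green plastic oil bottle with a red cap, 52 mm across, 150 mm tall. Origin at the centre of its underside.
- tin: Bystander, leave alone: yellow-labelled round tin, 72 mm across, 70 mm tall. Origin at the centre of its underside.
- bearing: Bystander, leave alone: dark steel bearing ring, 52 mm across, 15 mm tall, no screw. Origin at the centre of its underside.
- hub: Bystander, leave alone: bare aluminium wheel hub, standing, 60 mm flange, 50 mm tall. Origin at the centre of its underside.
- wrench: Bystander, leave alone: steel wrench lying flat, 170 mm long. Origin on the bench side of it, near its centre.
- driver: Bystander, leave alone: screwdriver with orange handle, lying, 200 mm long. Origin on the bench side of it, near its centre.
Mind the look-alikes: they are no part of the job. Leave any orange, pink or purple look-alike of the collar alone.

How it is judged:
By the outcome, as a careful person would: the job done as asked, in the order asked, and still so for the second after the job is handed in, while the arm keeps its last pose, push and grip.
It also fails if it takes over 54 s, if anything falls off the work surface, if the arm or the gripper's body presses on something with over 40 N, if the wrist force passes 120 N, or if a joint passes its speed limit or range.

### The arm

A 7-joint arm with a two-finger parallel gripper is mounted at the origin on the work surface. World frame = base frame: x ahead of the robot, y to its left, z up, the work surface at z = 0. Lengths are in m, angles in degrees, forces in N, time in s.
With the tool pointing down it reaches from about 0.4 to 0.925 m from the base axis. Payload 4.1 kg.
Tool frame: the origin (TCP) lies between the finger pads; the fingertips stand 8 mm ahead of it and the grasp point (between the pads) lies 11 mm behind it; z points along the fingers, y is the line along which they close (so a half turn about z gives the same grasp; the last joint's range is limited). The gripper opens to 85 mm and grips with 20 to 120 N. Pads are 22 mm wide; open, the fingers measure 114 mm over their backs; the gripper's body (76 mm by 85 mm) begins 54 mm behind the grasp point. The pads swing forward as they close: fully open they stand 13 mm farther back than shut.
Start: joints at [-70.417, 22.827, 2.584, 88.041, -1.071, 69.15, -2.905], TCP at [0.277, 0.588, 0.239] pointing down, gripper open.
Joint ranges: [-161.44, 161.44], [-28.35, 127.94], [-78.24, 83.42], [0, 140.83], [-78.03, 258.03], [13.02, 114.36], [-168.23, 168.23]. Speed limits (degrees/s): [147.25, 147.25, 180, 180, 180, 180, 180].

### API

Orientations are given as a 3x3 rotation matrix whose columns are the frame's x, y, z axes.
In Python, from bench import manip gives the robot as it stands. The module is installed in compiled form; this text tells all that it offers.
- The arm moves only by the tool step_arm, never from a script. Its argument "increments" is a list of rows, each a list of 3 entries, a list of its own where there are three numbers: the turn, a rotation vector about the tool's x, y, z in units of 360 degrees (1.0 is 360 degrees), then the shift along the tool's x, y, z in units of 0.6 m (1.0 is 0.6 m), then the closure, from 0 (fully open) to 1 (shut). A call has 1 to 8 rows; each row is the pose to reach, as a shift and turn from the pose commanded when the call began, along the tool's axes at that moment, turning the shorter way round; what a row does not reach only later rows make up. A row lasts 1/12 s, in which the tool goes at most 41.7 mm and 7.16 degrees, less where a joint would pass 70% of its speed; a pose out of reach is approached as far as the arm can. A call with a number of a shift or a turn outside -1 to 1 is refused whole. A call with a gripper value outside its range is refused whole. The fingers move at their own pace and stop on an object; "squeeze" is the grip in N (left out, the last holds). Time passes only in rows, so rows that repeat a pose let the fingers close. It gives the time, the measured TCP pose, the force, the opening and the grip force at its end, in the units of the state.
- manip.get_state(): the state, without advancing time (a new reading comes with each control period).
- manip.grab_frame(name): name is "scene" or "side" or "wrist"; returns (picture, depth): 420x560x3 uint8, red, green, blue; 420x560 float32, m along the optical axis (not along the pixel's ray), 0 where there is no reading.
- manip.camera_params(name): a dict with "fx", "fy", "cx", "cy" (pixels), "world_to_cam" (4x4, takes a point from world to camera coordinates); the wrist camera has in their place "tool_from_camera" (4x4, takes a point from camera to tool coordinates, whose origin is the TCP and whose axes are the flange's). Camera axes: x right, y down, z forward; pixel columns grow to the right and rows downward; lengths in m; the calibration is good to about 2 mm. A picture is of the moment at which its call begins: read the wrist's pose just before it. camera_params takes no time and is no camera call.
- manip.sign_off(): hands the job in; it is judged then, once.
Trained networks look in the newest picture that a camera, given by its name, has taken for a name from the list of things; names that differ only in an ending like _2 or _b are one class to them, and where a whole thing is asked for, a point or a joint stands for the part that bears it (a point fixed in the world has none). Each returns a list of dicts, best first, with "confidence" (0 to 1); they miss things now and then, are a little off and sometimes report something else, mostly with a low value. They report only what shows in the picture. A call takes as long as a camera call. They do not tell look-alikes from the thing itself.
- manip.find_in(query, camera): "position" ([column, row] in pixels, amid what is visible of it).
- manip.mark_of(query, camera): "position" ([column, row] in pixels: a listed point, or the origin of a listed thing).
The state is a dict: "clock": time; "joint_pos": joint angles; "qd": joint speeds; "joint_efforts": joint torques, N m; "ee_pos": TCP position; "ee_rot": TCP orientation; "wrist_force": force on the tool from outside, world axes, zero at the start; "wrist_torque": the same for the moment, N m; "grip_width": opening from 0.0 (shut) to 1.0 (fully open); "grip_force": force on a finger pad.
Only numpy, scipy, OpenCV 4.12 (cv2) and the standard library are available. Lean on these libraries where they do the work, as an engineer would, in place of code of your own. Each camera call takes 0.05 s, during which the arm holds its last target. There are 200 camera calls.

## Working session

There is one attempt and no reset: what is moved stays moved. The work goes in short steps, Python scripts to look and compute and a tool call to move; the robot and the scene stay as the last step left them, time stands still between calls to the robot, and variables do not carry over. Pictures are saved under pics/ and viewed, at most 10 in all, crops included, and the job is handed in when it is done.

Besides the shell and the picture viewer there is one more tool, called after "Call:" by a JSON object that holds its "api" and its "payload". step_arm: Moves the arm, as the interface text tells. Shifts and turns lie within -1 to 1; 1 stands for 0.6 m of shift or 360 degrees of turn. Its arguments: {"type":"object","properties":{"increments":{"type":"array"},"squeeze":{"type":"number"}},"required":["increments"]}

```bash
mkdir -p pics; cat > h.py <<'E'
import numpy as np, cv2
from bench import manip
def snap(cam,name=None):
    s=manip.get_state(); im,d=manip.grab_frame(cam); p=manip.camera_params(cam)
    if cam=='wrist':
        T=np.eye(4);T[:3,:3]=np.array(s['ee_rot']);T[:3,3]=s['ee_pos']; M=T@np.array(p['tool_from_camera'])
    else: M=np.linalg.inv(np.array(p['world_to_cam']))
    if name: cv2.imwrite('pics/'+name+'.png',im[:,:,::-1])
    return im,d,p,M
def ray(p,M,uv):
    r=np.array([(uv[0]-p['cx'])/p['fx'],(uv[1]-p['cy'])/p['fy'],1.]); return M[:3,3],M[:3,:3]@r
def atz(p,M,uv,z):
    o,r=ray(p,M,uv); return o+r*(z-o[2])/r[2]
def cloud(d,p,M):
    v,u=np.mgrid[:d.shape[0],:d.shape[1]]
    P=np.stack([(u-p['cx'])/p['fx']*d,(v-p['cy'])/p['fy']*d,d],-1)
    return P@M[:3,:3].T+M[:3,3]
def st():
    s=manip.get_state(); print(s['clock'],np.round(s['ee_pos'],4),np.round(s['ee_rot'],3).tolist(),np.round(s['joint_pos'],1),np.round(s['wrist_force'],1),s['grip_width'],s['grip_force'])
    return s
E
python3 - <<'E'
from h import *
st()
Z=dict(gearbox=0,pointer=.061,flat=.098,shaft_top=.12,collar=0,screw=.01,collar_mid=.01,jar=0,oil=0,tin=0,bearing=0,hub=0,wrench=0,driver=0)
for c in ('scene','side'):
    im,d,p,M=snap(c,c+'0'); print(c,M[:3,3],M[:3,2])
    for q in Z:
        for r in manip.mark_of(q,c)[:3]: print(q,np.round(r['position']),round(r['confidence'],2),np.round(atz(p,M,r['position'],Z[q]),3))
E
```

```text
0.0 [0.2771 0.5873 0.2383] [[-0.904, 0.427, -0.001], [0.427, 0.904, -0.002], [-0.0, -0.002, -1.0]] [-70.4  22.9   2.6  88.1  -1.1  69.1  -2.9] [-0.1  0.3  0.3] 0.9967649647264395 0.0
scene [ 1.27246661 -0.52554396  0.78391817] [-0.61705139  0.48688198 -0.61821803]
gearbox [221. 263.] 0.74 [ 0.576 -0.161  0.   ]
pointer [208. 260.] 0.68 [ 0.602 -0.209  0.061]
flat [217. 232.] 0.67 [ 0.572 -0.163  0.098]
shaft_top [218. 227.] 0.69 [ 0.579 -0.162  0.12 ]
collar [266. 204.] 0.71 [0.454 0.065 0.   ]
collar [311. 206.] 0.69 [0.539 0.159 0.   ]
collar [288. 234.] 0.65 [0.59  0.034 0.   ]
screw [277. 201.] 0.59 [0.471 0.09  0.01 ]
screw [329. 225.] 0.56 [0.64  0.134 0.01 ]
screw [301. 199.] 0.53 [0.507 0.151 0.01 ]
collar_mid [315. 207.] 0.8 [0.559 0.156 0.01 ]
collar_mid [268. 203.] 0.72 [0.463 0.065 0.01 ]
collar_mid [285. 228.] 0.68 [0.577 0.037 0.01 ]
jar [337. 167.] 0.57 [0.437 0.358 0.   ]
oil [392. 208.] 0.65 [0.685 0.338 0.   ]
oil [218. 227.] 0.47 [ 0.455 -0.096  0.   ]
tin [160. 324.] 0.84 [ 0.651 -0.361  0.   ]
bearing [317. 274.] 0.89 [ 0.747 -0.001  0.   ]
hub [126. 256.] 0.74 [
[... 393 characters left out ...]
2. 223.] 0.72 [0.537 0.148 0.   ]
collar [278. 218.] 0.65 [0.626 0.148 0.   ]
collar [273. 239.] 0.6 [0.576 0.043 0.   ]
screw [349. 324.] 0.6 [ 0.642 -0.371  0.01 ]
screw [243. 218.] 0.59 [0.512 0.17  0.01 ]
screw [254. 174.] 0.59 [0.629 0.437 0.01 ]
collar_mid [236. 242.] 0.66 [0.455 0.051 0.01 ]
collar_mid [273. 234.] 0.62 [0.58  0.058 0.01 ]
collar_mid [251. 221.] 0.5 [0.533 0.145 0.01 ]
jar [208. 198.] 0.96 [0.431 0.341 0.   ]
oil [277. 188.] 0.97 [0.685 0.327 0.   ]
tin [350. 324.] 0.92 [ 0.649 -0.363  0.   ]
bearing [330. 234.] 0.56 [0.756 0.01  0.   ]
hub [259. 337.] 0.76 [ 0.412 -0.331  0.   ]
wrench [306. 371.] 0.71 [ 0.485 -0.467  0.   ]
driver [251. 176.] 0.66 [0.619 0.44  0.   ]
```

```bash
python3 - <<'E'
import cv2
a=cv2.imread('pics/scene0.png')[150:330,130:390]
cv2.imwrite('pics/scene0c.png',cv2.resize(a,None,fx=3,fy=3,interpolation=cv2.INTER_CUBIC))
E
```

```text
(no output)
```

View pics/scene0c.png

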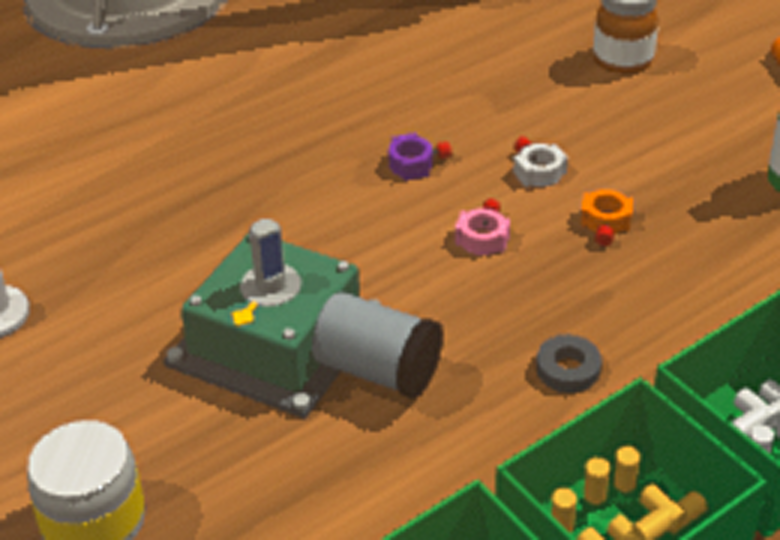

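```bash
cat >> h.py <<'E'
from scipy.spatial.transform import Rotation as Ro
def goal(x,y,z,yaw):
    s=manip.get_state(); R=np.array(s['ee_rot']); c,n=np.cos(np.radians(yaw)),np.sin(np.radians(yaw))
    G=np.array([[-n,c,0],[c,n,0],[0,0,-1.]])
    w=Ro.from_matrix(R.T@G).as_rotvec(); t=R.T@(np.array([x,y,z])-s['ee_pos'])
    print('turn',np.round(w/2/np.pi,4).tolist(),'shift',np.round(t/.6,4).tolist(),'rows',np.degrees(np.linalg.norm(w))/7.16,np.linalg.norm(t)/.0417)
E
python3 - <<'E'
from h import *
p=manip.camera_params('wrist'); print(np.round(p['tool_from_camera'],3).tolist(),p['fx'],p['cx'],p['cy'])
goal(.538,.15,.24,15)
goal(.578,-.16,.26,-20)
E
```

```text
[[-0.0, -0.945, -0.328, 0.084], [1.0, 0.0, -0.001, -0.0], [0.001, -0.328, 0.945, -0.135], [0.0, 0.0, 0.0, 1.0]] 298.9958758079447 276.45411095411185 207.36316254972587
turn [0.0, -0.0, 0.1382] shift [-0.7043, -0.4748, -0.0011] rows 6.948105367472145 12.220727756562415
turn [0.0, -0.0, 0.2354] shift [-0.985, -0.9136, -0.0345] rows 11.83637349544088 19.336472331481218
```

Call:
{"api": "step_arm", "payload": {"increments": [[[0, 0, 0.138], [-0.704, -0.475, 0], 0], [[0, 0, 0.138], [-0.704, -0.475, 0], 0], [[0, 0, 0.138], [-0.704, -0.475, 0], 0], [[0, 0, 0.138], [-0.704, -0.475, 0], 0], [[0, 0, 0.138], [-0.704, -0.475, 0], 0], [[0, 0, 0.138], [-0.704, -0.475, 0], 0], [[0, 0, 0.138], [-0.704, -0.475, 0], 0], [[0, 0, 0.138], [-0.704, -0.475, 0], 0]]}}

```text
clock: 2.17
ee_pos: [0.4484, 0.2996, 0.2397]
ee_rot: [[-0.256, 0.967, 0.001], [0.967, 0.256, 0.001], [0.001, 0.001, -1.0]]
wrist_force: [0.9, 1.0, 0.6]
grip_width: 0.999
grip_force: 0.0
```

```bash
python3 - <<'E'
from h import *
st();goal(.538,.15,.24,15)
E
```

```text
2.1667 [0.4484 0.2996 0.2397] [[-0.256, 0.967, 0.001], [0.967, 0.256, 0.001], [0.001, 0.001, -1.0]] [-54.8  11.9  19.2 103.7  -4.3  65.1 -19.3] [0.9 1.  0.6] 0.998946096221254 0.0
turn [0.0001, -0.0001, -0.0004] shift [-0.2793, 0.0804, -0.0007] rows 0.021602473179096113 4.18170447343224
```

Call:
{"api": "step_arm", "payload": {"increments": [[[0, 0, 0], [-0.279, 0.08, 0], 0], [[0, 0, 0], [-0.279, 0.08, 0], 0], [[0, 0, 0], [-0.279, 0.08, 0], 0], [[0, 0, 0], [-0.279, 0.08, 0], 0], [[0, 0, 0], [-0.279, 0.08, 0], 0], [[0, 0, 0], [-0.279, 0.08, 0], 0], [[0, 0, 0], [-0.279, 0.08, 0], 0]]}}

```text
clock: 2.75
ee_pos: [0.5375, 0.1523, 0.2393]
ee_rot: [[-0.259, 0.966, -0.0], [0.966, 0.259, 0.001], [0.001, -0.0, -1.0]]
wrist_force: [0.7, 0.3, -0.2]
grip_width: 0.998
grip_force: 0.0
```

```bash
python3 - <<'E'
from h import *
im,d,p,M=snap('wrist','w1')
for q,z in (('collar',0),('screw',.01),('collar_mid',.01)):
    for r in manip.mark_of(q,'wrist')[:4]: print(q,np.round(r['position']),round(r['confidence'],2),np.round(atz(p,M,r['position'],z),4))
P=cloud(d,p,M)
h=cv2.cvtColor(im,cv2.COLOR_RGB2HSV)
# collar mask: top height 16-24mm near .538,.15
m=(abs(P[...,2]-.02)<.003)&(np.hypot(P[...,0]-.538,P[...,1]-.15)<.04)&(h[...,1]<80)
print(m.sum(),P[m].mean(0),P[m].min(0),P[m].max(0))
red=((h[...,0]<6)|(h[...,0]>174))&(h[...,1]>170)&(np.hypot(P[...,0]-.538,P[...,1]-.15)<.05)
print(red.sum(),P[red].mean(0))
st();goal(.578,-.16,.26,-20)
E
```

```text
collar [277. 178.] 0.97 [0.5403 0.1464 0.    ]
collar [345. 189.] 0.82 [0.6284 0.1547 0.    ]
collar [198. 219.] 0.72 [0.4514 0.0649 0.    ]
collar [287. 250.] 0.72 [0.5793 0.0508 0.    ]
screw [355. 212.] 0.93 [0.6492 0.131  0.01  ]
screw [255. 162.] 0.91 [0.5072 0.1616 0.01  ]
screw [210. 202.] 0.73 [0.4641 0.0956 0.01  ]
screw [275. 235.] 0.56 [0.5573 0.0727 0.01  ]
collar_mid [196. 225.] 0.93 [0.4519 0.0606 0.01  ]
collar_mid [344. 192.] 0.86 [0.6253 0.153  0.01  ]
collar_mid [288. 255.] 0.68 [0.5806 0.0493 0.01  ]
collar_mid [277. 178.] 0.65 [0.5393 0.1491 0.01  ]
613 [0.53787673 0.15332374 0.02048965] [0.51786616 0.1296579  0.01702846] [0.55827246 0.17619618 0.02272052]
117 [0.50589107 0.16029155 0.01694163]
2.95 [0.5368 0.1544 0.2392] [[-0.263, 0.965, -0.001], [0.965, 0.263, 0.001], [0.001, -0.0, -1.0]] [-41.1  14.5  24.8 101.3  -6.7  65.7   1.1] [-0.8  0.4 -0.5] 1.0001102785268163 0.0
turn [-0.0001, -0.0001, 0.098] shift [-0.5235, -0.0717, -0.0351] rows 4.925862274887171 7.620102513168527
```

View pics/w1.png

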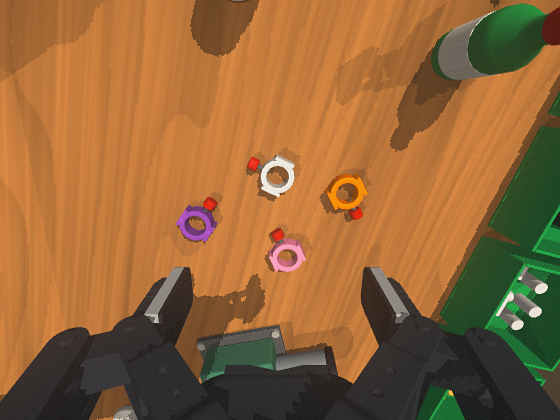

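Call:
{"api": "step_arm", "payload": {"increments": [[[0, 0, 0.098], [-0.523, -0.072, -0.035], 0], [[0, 0, 0.098], [-0.523, -0.072, -0.035], 0], [[0, 0, 0.098], [-0.523, -0.072, -0.035], 0], [[0, 0, 0.098], [-0.523, -0.072, -0.035], 0], [[0, 0, 0.098], [-0.523, -0.072, -0.035], 0], [[0, 0, 0.098], [-0.523, -0.072, -0.035], 0], [[0, 0, 0.098], [-0.523, -0.072, -0.035], 0], [[0, 0, 0.098], [-0.523, -0.072, -0.035], 0]]}}

```text
clock: 3.62
ee_pos: [0.5772, -0.1658, 0.2609]
ee_rot: [[0.347, 0.938, 0.001], [0.938, -0.347, -0.002], [-0.002, 0.002, -1.0]]
wrist_force: [0.7, -0.6, 0.0]
grip_width: 1.001
grip_force: 0.0
```

Call:
{"api": "step_arm", "payload": {"increments": [[[0, 0, 0], [0, 0, 0], 0], [[0, 0, 0], [0, 0, 0], 0]]}}

```text
clock: 3.78
ee_pos: [0.5774, -0.1627, 0.2603]
ee_rot: [[0.347, 0.938, 0.0], [0.938, -0.347, 0.0], [0.0, 0.0, -1.0]]
wrist_force: [1.0, 0.2, 0.2]
grip_width: 0.998
grip_force: 0.0
```

```bash
python3 - <<'E'
from h import *
im,d,p,M=snap('wrist','w2')
for q,z in (('gearbox',0),('pointer',.061),('flat',.098),('shaft_top',.12)):
    for r in manip.mark_of(q,'wrist')[:2]: print(q,np.round(r['position']),round(r['confidence'],2),np.round(atz(p,M,r['position'],z),4))
P=cloud(d,p,M); np.savez('w2.npz',im=im,P=P)
m=(abs(P[...,2]-.12)<.0025)&(np.hypot(P[...,0]-.578,P[...,1]+.16)<.04)
print(m.sum(),P[m].mean(0),P[m].min(0),P[m].max(0))
h=cv2.cvtColor(im,cv2.COLOR_RGB2HSV)
y=(abs(h[...,0].astype(int)-25)<6)&(h[...,1]>180)&(h[...,2]>120)&(abs(P[...,2]-.061)<.004)
print(y.sum(),P[y].mean(0)); 
b=(abs(h[...,0].astype(int)-115)<12)&(h[...,1]>80)&(np.hypot(P[...,0]-.578,P[...,1]+.16)<.03)&(P[...,2]>.07)
print(b.sum(),P[b].mean(0) if b.any() else 0)
st()
E
```

```text
gearbox [274. 170.] 0.6 [ 0.5745 -0.1622  0.    ]
pointer [303. 209.] 0.62 [ 0.5952 -0.2054  0.061 ]
flat [269. 186.] 0.86 [ 0.5719 -0.1567  0.098 ]
shaft_top [270. 195.] 0.92 [ 0.5722 -0.1597  0.12  ]
406 [ 0.57182965 -0.15929701  0.12025679] [ 0.56101757 -0.17149804  0.11750526] [ 0.58109452 -0.14801447  0.12227143]
173 [ 0.58965295 -0.19441686  0.06216282]
22 [ 0.58057008 -0.1595863   0.11212559]
4.0333 [ 0.5778 -0.1595  0.26  ] [[0.342, 0.94, -0.0], [0.94, -0.342, 0.001], [0.001, -0.001, -1.0]] [-18.   20.2  38.3  94.5 -13.2  70.    3.1] [ 0.1 -0.6  0.3] 1.001028142274817 0.0
```

View pics/w2.png

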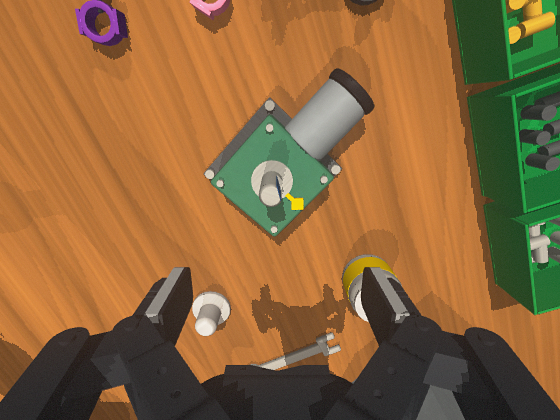

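```bash
python3 - <<'E'
from h import *
z=np.load('w2.npz'); im,P=z['im'],z['P']
h=cv2.cvtColor(im,cv2.COLOR_RGB2HSV)
g=(abs(P[...,2]-.060)<.003)&(np.hypot(P[...,0]-.572,P[...,1]+.16)<.09)
r=cv2.minAreaRect((P[g][:,:2]*1000).astype(np.float32)); print('lid',g.sum(),r)
m=(abs(P[...,2]-.12)<.002)&(np.hypot(P[...,0]-.572,P[...,1]+.16)<.03)
Q=P[m][:,:2]; c=np.array([.572,-.1595])
for a in range(-180,180,15):
    u=np.array([np.cos(np.radians(a)),np.sin(np.radians(a))]); print(a,round(np.percentile((Q-c)@u,98)*1000,1),end='; ')
y=(abs(h[...,0].astype(int)-27)<6)&(h[...,1]>180)&(h[...,2]>120)&(np.hypot(P[...,0]-.572,P[...,1]+.16)<.07)&(P[...,2]>.05)
Y=P[y][:,:2]; a=Y-c; print('\narrow',Y.mean(0),np.degrees(np.arctan2(*(a.mean(0)[::-1]))),np.linalg.norm(a,axis=1).max())
k=im[165:215,240:310,::-1]; cv2.imwrite('pics/w2c.png',cv2.resize(k,None,fx=8,fy=8,interpolation=cv2.INTER_CUBIC))
E
```

```text
lid 7352 ((588.9762573242188, -152.08302307128906), (140.2872772216797, 103.86949920654297), 26.798046112060547)
-180 9.8; -165 9.8; -150 9.8; -135 10.3; -120 10.6; -105 10.9; -90 10.9; -75 11.1; -60 10.8; -45 10.4; -30 9.4; -15 8.2; 0 8.1; 15 8.9; 30 9.7; 45 10.1; 60 10.4; 75 10.1; 90 10.1; 105 9.8; 120 9.6; 135 9.5; 150 9.7; 165 9.6; 
arrow [ 0.58965295 -0.19441686] -63.180171524643185 0.051421910844955204
```

View pics/w2c.png

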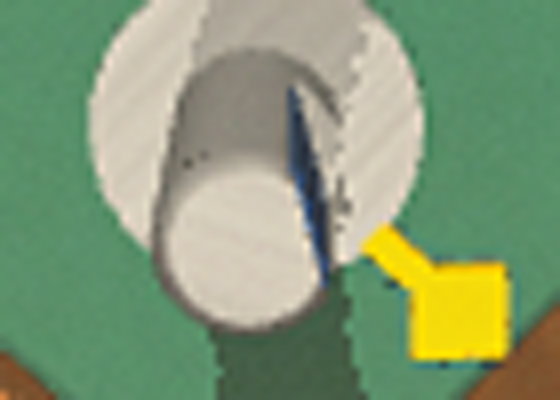

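```bash
python3 - <<'E'
from h import *
goal(.570,-.1593,.09,-5)
E
```

```text
turn [-0.0001, -0.0002, -0.0416] shift [-0.0044, -0.0121, 0.2834] rows 2.093869112864184 4.081508271247591
```

Call:
{"api": "step_arm", "payload": {"increments": [[[0, 0, -0.0416], [-0.0044, -0.0121, 0.05], 0], [[0, 0, -0.0416], [-0.0044, -0.0121, 0.1], 0], [[0, 0, -0.0416], [-0.0044, -0.0121, 0.16], 0], [[0, 0, -0.0416], [-0.0044, -0.0121, 0.22], 0], [[0, 0, -0.0416], [-0.0044, -0.0121, 0.26], 0], [[0, 0, -0.0416], [-0.0044, -0.0121, 0.283], 0], [[0, 0, -0.0416], [-0.0044, -0.0121, 0.283], 0], [[0, 0, -0.0416], [-0.0044, -0.0121, 0.283], 0.3]], "squeeze": 30}}

```text
clock: 4.7
ee_pos: [0.5696, -0.1608, 0.0901]
ee_rot: [[0.09, 0.996, -0.001], [0.996, -0.09, 0.0], [0.0, -0.001, -1.0]]
wrist_force: [0.1, -0.2, 0.7]
grip_width: 0.879
grip_force: 0.0
```

Call:
{"api": "step_arm", "payload": {"increments": [[[0, 0, 0], [0, 0, 0], 0.5], [[0, 0, 0], [0, 0, 0], 0.6], [[0, 0, 0], [0, 0, 0], 0.6], [[0, 0, 0], [0, 0, 0], 0.6]], "squeeze": 30}}

```text
clock: 5.03
ee_pos: [0.5704, -0.1621, 0.0916]
ee_rot: [[0.091, 0.996, 0.002], [0.996, -0.091, -0.0], [0.0, 0.002, -1.0]]
wrist_force: [0.6, 0.3, -0.2]
grip_width: 0.4
grip_force: 0.0
```

```bash
python3 - <<'E'
from h import *
im,d,p,M=snap('wrist','w3'); st()
goal(.570,-.1593,.09,-5)
k=im[180:420,120:440,::-1]; cv2.imwrite('pics/w3c.png',cv2.resize(k,None,fx=2.4,fy=2.4))
E
```

```text
5.0833 [ 0.5702 -0.162   0.0914] [[0.091, 0.996, 0.002], [0.996, -0.091, 0.0], [0.0, 0.002, -1.0]] [-11.9  29.   31.  105.1 -18.8  50.9  22.8] [0.3 0.2 1. ] 0.40264236034314055 0.0
turn [0.0003, -0.0, -0.0006] shift [0.0045, -0.0008, 0.0023] rows 0.03508166791881247 0.07311467733082934
```

View pics/w3c.png

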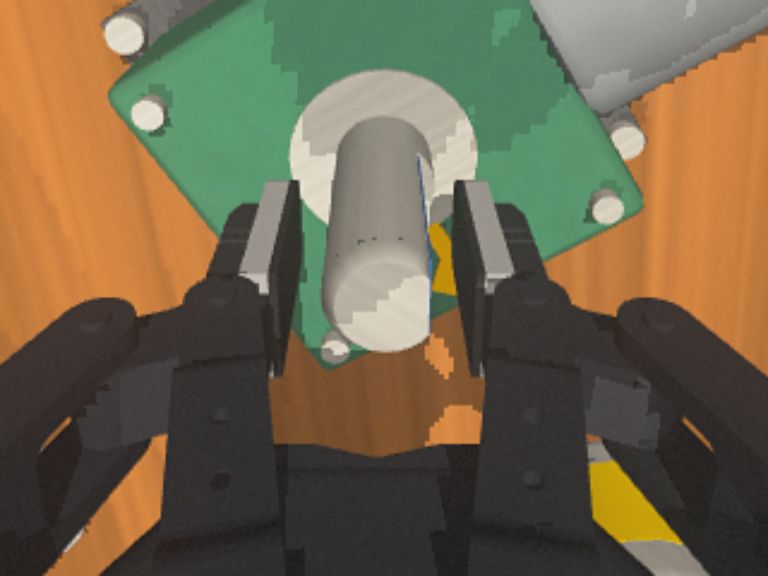

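Call:
{"api": "step_arm", "payload": {"increments": [[[0, 0, 0], [0.004, 0, 0], 0.7], [[0, 0, 0], [0.004, 0, 0], 0.9], [[0, 0, 0], [0.004, 0, 0], 0.9], [[0, 0, 0], [0.004, 0, 0], 0.9], [[0, 0, 0], [0.004, 0, 0], 0.9], [[0, 0, 0], [0.004, 0, 0], 0.9]], "squeeze": 30}}

```text
clock: 5.58
ee_pos: [0.5706, -0.1592, 0.0909]
ee_rot: [[0.091, 0.996, 0.001], [0.996, -0.091, 0.001], [0.001, 0.001, -1.0]]
wrist_force: [2.0, 0.9, 3.4]
grip_width: 0.228
grip_force: 31.0
```

```bash
python3 - <<'E'
from h import *
s=st(); print(s['wrist_torque'])
E
```

```text
5.5833 [ 0.5706 -0.1592  0.0909] [[0.091, 0.996, 0.001], [0.996, -0.091, 0.001], [0.001, 0.001, -1.0]] [-12.1  29.   31.  105.2 -18.8  50.9  22.5] [2.  0.9 3.4] 0.2280699092342815 30.98226928850636
[ 0.31743701 -0.10994492 -0.01466266]
```

Call:
{"api": "step_arm", "payload": {"increments": [[[0, 0, 0.01], [0, 0, 0], 0.9], [[0, 0, 0.02], [0.0005, 0.0004, 0], 0.9], [[0, 0, 0.032], [0.0007, 0.0006, 0], 0.9], [[0, 0, 0.044], [0.0009, 0.0008, 0], 0.9], [[0, 0, 0.056], [0.0012, 0.001, 0], 0.9], [[0, 0, 0.068], [0.0014, 0.0012, 0], 0.9], [[0, 0, 0.08], [0.0016, 0.0014, 0], 0.9], [[0, 0, 0.08], [0.0016, 0.0014, 0], 0.9]]}}

```text
clock: 6.25
ee_pos: [0.5712, -0.1583, 0.0909]
ee_rot: [[0.561, 0.827, 0.0], [0.827, -0.561, 0.0], [0.001, -0.0, -1.0]]
wrist_force: [1.1, 1.8, 5.4]
grip_width: 0.226
grip_force: 30.8
```

```bash
python3 - <<'E'
from h import *
s=st(); print(s['wrist_torque']); goal(.5717,-.1576,.091,-63.2)
E
```

```text
6.25 [ 0.5712 -0.1583  0.0909] [[0.561, 0.827, 0.0], [0.827, -0.561, 0.0], [0.001, -0.0, -1.0]] [-17.2  31.   38.2 105.2 -23.8  52.   -2.2] [1.1 1.8 5.4] 0.22619957314345204 30.78889188123867
[ 0.40655756  0.06563874 -0.04310569]
turn [-0.0, -0.0001, 0.0807] shift [0.0015, 0.0001, -0.0001] rows 4.05611494606366 0.022270533059951848
```

Then settle, verify pinch yaw.

Call:
{"api": "step_arm", "payload": {"increments": [[[0, 0, 0.01], [0, 0, 0], 0.9], [[0, 0, 0.022], [0.0003, 0, 0], 0.9], [[0, 0, 0.034], [0.0006, 0, 0], 0.9], [[0, 0, 0.046], [0.0009, 0, 0], 0.9], [[0, 0, 0.058], [0.0012, 0, 0], 0.9], [[0, 0, 0.07], [0.0014, 0, 0], 0.9], [[0, 0, 0.0807], [0.0015, 0, 0], 0.9], [[0, 0, 0.0807], [0.0015, 0, 0], 0.9]]}}

```text
clock: 6.92
ee_pos: [0.572, -0.1579, 0.0909]
ee_rot: [[0.892, 0.451, 0.001], [0.451, -0.892, -0.0], [0.001, 0.001, -1.0]]
wrist_force: [1.1, 1.4, 4.2]
grip_width: 0.228
grip_force: 30.8
```

Call:
{"api": "step_arm", "payload": {"increments": [[[0, 0, 0], [0, 0, 0], 0.9], [[0, 0, 0], [0, 0, 0], 0.9]]}}

```text
clock: 7.08
ee_pos: [0.572, -0.1579, 0.0909]
ee_rot: [[0.891, 0.453, 0.001], [0.453, -0.891, 0.0], [0.001, 0.0, -1.0]]
wrist_force: [2.7, 0.0, 5.1]
grip_width: 0.223
grip_force: 30.8
```

```bash
python3 - <<'E'
from h import *
s=st(); print(s['wrist_torque']); R=np.array(s['ee_rot']); print('yaw',np.degrees(np.arctan2(R[1,1],R[0,1])))
E
```

```text
7.0833 [ 0.572  -0.1579  0.0909] [[0.891, 0.453, 0.001], [0.453, -0.891, 0.0], [0.001, 0.0, -1.0]] [-22.   33.5  45.3 105.3 -29.3  53.5 -26.5] [2.7 0.  5.1] 0.2232100112769287 30.844091358594596
[ 0.35579778 -0.23564272 -0.05947892]
yaw -63.050355952596355
```

Call:
{"api": "step_arm", "payload": {"increments": [[[0, 0, 0], [0, 0, 0], 0.5], [[0, 0, 0], [0, 0, 0], 0.3], [[0, 0, 0], [0, 0, 0], 0.2], [[0, 0, 0], [0, 0, -0.05], 0.1], [[0, 0, 0], [0, 0, -0.11], 0.1], [[0, 0, 0], [0, 0, -0.17], 0.1], [[0, 0, 0], [0, 0, -0.17], 0.1], [[0, 0, 0], [0, 0, -0.17], 0.1]]}}

```text
clock: 7.75
ee_pos: [0.5722, -0.1588, 0.1943]
ee_rot: [[0.892, 0.452, 0.004], [0.452, -0.892, -0.0], [0.003, 0.002, -1.0]]
wrist_force: [-0.9, 0.7, -0.9]
grip_width: 0.899
grip_force: 0.0
```

Call:
{"api": "step_arm", "payload": {"increments": [[[0, 0, 0], [0, 0, 0], 0.1], [[0, 0, 0], [0, 0, 0], 0.1], [[0, 0, 0], [0, 0, 0], 0.1]]}}

```text
clock: 8.0
ee_pos: [0.5703, -0.1575, 0.1908]
ee_rot: [[0.892, 0.453, -0.003], [0.453, -0.892, 0.0], [-0.003, -0.002, -1.0]]
wrist_force: [-0.5, -0.4, -0.7]
grip_width: 0.899
grip_force: 0.0
```

```bash
python3 - <<'E'
from h import *
im,d,p,M=snap('wrist','w4'); st(); P=cloud(d,p,M); h=cv2.cvtColor(im,cv2.COLOR_RGB2HSV)
near=np.hypot(P[...,0]-.572,P[...,1]+.16)<.08
m=(abs(P[...,2]-.12)<.002)&(np.hypot(P[...,0]-.572,P[...,1]+.16)<.03)
Q=P[m][:,:2]; c=(Q.min(0)+Q.max(0))/2
cc,rr=cv2.minEnclosingCircle((Q*1000).astype(np.float32)); print('circ',cc,rr,len(Q)); c=np.array(cc)/1000
print([(a,round(np.percentile((Q-c)@np.array([np.cos(np.radians(a)),np.sin(np.radians(a))]),98)*1000,1)) for a in range(-120,0,8)])
g=(abs(P[...,2]-.060)<.002)&near&(h[...,0]>40)&(h[...,0]<90)&(h[...,1]>60)
r=cv2.minAreaRect((P[g][:,:2]*1000).astype(np.float32)); print('lid',g.sum(),r)
y=(abs(h[...,0].astype(int)-27)<6)&(h[...,1]>180)&(h[...,2]>120)&near&(P[...,2]>.055)
a=P[y][:,:2]-c; print('arrow',np.degrees(np.arctan2(*(a.mean(0)[::-1]))),np.linalg.norm(a,axis=1).max(), np.degrees(np.arctan2(a[:,1],a[:,0])).min(), np.degrees(np.arctan2(a[:,1],a[:,0])).max())
print([ (x['position'],x['confidence']) for x in manip.mark_of('shaft_top','wrist')[:1]])
v,u=np.where(m); print(u.min(),u.max(),v.min(),v.max())
k=im[v.min()-50:v.max()+60,u.min()-50:u.max()+90,::-1]; k=cv2.resize(k,None,fx=4,fy=4,interpolation=cv2.INTER_CUBIC); print(k.shape); cv2.imwrite('pics/w4c.png',k)
E
```

```text
8.05 [ 0.5705 -0.1576  0.191 ] [[0.892, 0.453, -0.003], [0.453, -0.892, 0.0], [-0.002, -0.002, -1.0]] [-26.2  27.   50.6 100.4 -23.   63.8 -31.3] [-0.7  0.2 -1.1] 0.893910158539704 0.0
circ (572.7410888671875, -160.0082244873047) 11.944334983825684 610
[(-120, np.float64(9.8)), (-112, np.float64(9.6)), (-104, np.float64(9.4)), (-96, np.float64(9.1)), (-88, np.float64(8.6)), (-80, np.float64(8.1)), (-72, np.float64(7.6)), (-64, np.float64(7.3)), (-56, np.float64(7.5)), (-48, np.float64(8.1)), (-40, np.float64(8.6)), (-32, np.float64(9.2)), (-24, np.float64(9.7)), (-16, np.float64(10.2)), (-8, np.float64(10.4))]
lid 8142 ((573.3308715820312, -159.8550262451172), (101.53374481201172, 102.77346801757812), 26.865848541259766)
arrow -62.976828193691574 0.05032007994489552 -75.88408076750994 -50.466248738471485
[([282.7, 221.6], 0.88)]
265 291 207 236
(556, 664, 3)
```

View pics/w4c.png

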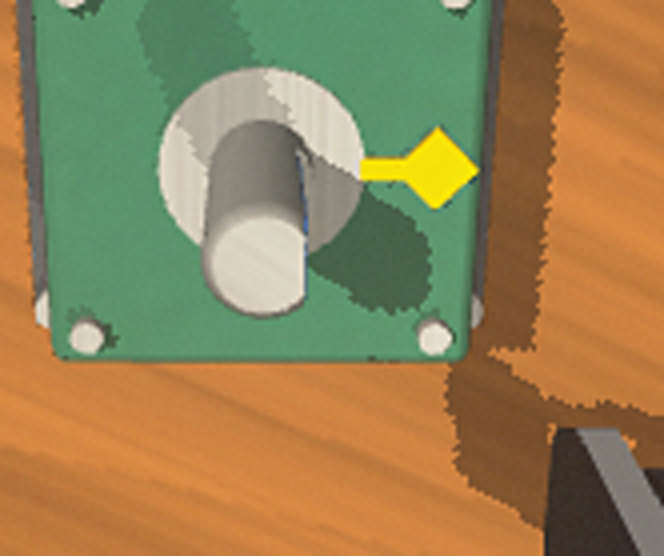

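```bash
python3 - <<'E'
from h import *
goal(.539,.151,.2,-108)
E
```

```text
turn [-0.0001, 0.0004, 0.1247] shift [0.1858, -0.4827, -0.0143] rows 6.272025139369331 7.445428516930228
```

Call:
{"api": "step_arm", "payload": {"increments": [[[0, 0, 0.1247], [0.1858, -0.4827, -0.0143], 0.1], [[0, 0, 0.1247], [0.1858, -0.4827, -0.0143], 0.1], [[0, 0, 0.1247], [0.1858, -0.4827, -0.0143], 0.1], [[0, 0, 0.1247], [0.1858, -0.4827, -0.0143], 0.1], [[0, 0, 0.1247], [0.1858, -0.4827, -0.0143], 0.1], [[0, 0, 0.1247], [0.1858, -0.4827, -0.0143], 0.1], [[0, 0, 0.1247], [0.1858, -0.4827, -0.0143], 0.1], [[0, 0, 0.1247], [0.1858, -0.4827, -0.0143], 0.1]]}}

```text
clock: 8.77
ee_pos: [0.5385, 0.1577, 0.2]
ee_rot: [[0.953, -0.303, -0.002], [-0.303, -0.953, 0.001], [-0.002, -0.001, -1.0]]
wrist_force: [0.1, 0.7, -0.7]
grip_width: 0.898
grip_force: 0.0
```

```bash
python3 - <<'E'
from h import *
st();goal(.539,.151,.2,-108)
E
```

```text
8.7667 [0.5385 0.1577 0.2   ] [[0.953, -0.303, -0.002], [-0.303, -0.953, 0.001], [-0.002, -0.001, -1.0]] [ -68.2   28.7   64.3  104.2  -28.5   65.5 -101.8] [ 0.1  0.7 -0.7] 0.8979101193446544 0.0
turn [-0.0001, 0.0003, 0.001] shift [0.0042, 0.0103, -0.0] rows 0.05328877595675674 0.16054993450986155
```

Call:
{"api": "step_arm", "payload": {"increments": [[[0, 0, 0], [0, 0, 0], 0.1], [[0, 0, 0], [0, 0, 0], 0.1], [[0, 0, 0], [0, 0, 0], 0.1], [[0, 0, 0], [0, 0, 0], 0.1]]}}

```text
clock: 9.1
ee_pos: [0.5397, 0.1486, 0.2011]
ee_rot: [[0.95, -0.312, 0.0], [-0.312, -0.95, -0.0], [0.0, 0.0, -1.0]]
wrist_force: [-0.3, -0.5, 0.1]
grip_width: 0.896
grip_force: 0.0
```

```bash
python3 - <<'E'
from h import *
im,d,p,M=snap('wrist','w5'); st(); P=cloud(d,p,M); h=cv2.cvtColor(im,cv2.COLOR_RGB2HSV)
n=np.hypot(P[...,0]-.539,P[...,1]-.151)<.04
m=(abs(P[...,2]-.02)<.0025)&n&(h[...,1]<60)
Q=(P[m][:,:2]*1000).astype(np.float32)
print(len(Q),Q.mean(0),cv2.minAreaRect(Q),cv2.minEnclosingCircle(Q))
red=((h[...,0]<6)|(h[...,0]>174))&(h[...,1]>170)&(np.hypot(P[...,0]-.538,P[...,1]-.15)<.05)
R=(P[red]*1000).astype(np.float32); print('red',len(R),R.mean(0),R.min(0),R.max(0)); 
c=np.array(cv2.minAreaRect(Q)[0]); print(np.degrees(np.arctan2(*(R.mean(0)[:2]-c)[::-1])))
v,u=np.where(m); k=im[v.min()-40:v.max()+40,u.min()-40:u.max()+40,::-1]; k=cv2.resize(k,None,fx=4,fy=4,interpolation=cv2.INTER_CUBIC); print(k.shape); cv2.imwrite('pics/w5c.png',k)
E
```

```text
9.15 [0.5398 0.1486 0.2012] [[0.95, -0.312, 0.0], [-0.312, -0.95, -0.0], [0.0, 0.0, -1.0]] [ -67.7   28.5   64.6  104.3  -28.3   65.5 -101.6] [-0.1  0.  -0.8] 0.8974564507411734 0.0
717 [539.07513 152.70023] ((538.2858276367188, 152.9097900390625), (43.616798400878906, 41.148895263671875), 79.08040618896484) ((538.3388671875, 152.69891357421875), 24.13789939880371)
red 131 [506.92276  158.58572   16.717243] [500.58716  151.22835    8.766601] [512.4558   166.43417   19.888634]
169.74192054673938
(464, 484, 3)
```

View pics/w5c.png

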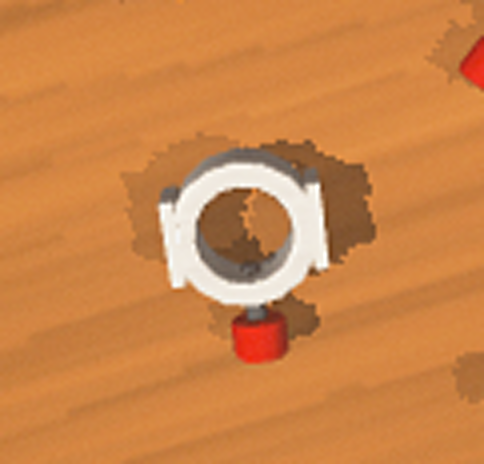

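```bash
python3 - <<'E'
from h import *
goal(.5382,.153,.012,-100.7)
E
```

```text
turn [0.0, -0.0, -0.0208] shift [-0.0048, -0.0062, 0.3153] rows 1.044528961091555 4.537868584993704
```

Call:
{"api": "step_arm", "payload": {"increments": [[[0, 0, -0.0208], [-0.0048, -0.0062, 0], 0.2], [[0, 0, -0.0208], [-0.0048, -0.0062, 0.06], 0.2], [[0, 0, -0.0208], [-0.0048, -0.0062, 0.12], 0.2], [[0, 0, -0.0208], [-0.0048, -0.0062, 0.18], 0.2], [[0, 0, -0.0208], [-0.0048, -0.0062, 0.23], 0.2], [[0, 0, -0.0208], [-0.0048, -0.0062, 0.26], 0.2], [[0, 0, -0.0208], [-0.0048, -0.0062, 0.28], 0.2], [[0, 0, -0.0208], [-0.0048, -0.0062, 0.28], 0.2]]}}

```text
clock: 9.82
ee_pos: [0.5367, 0.1536, 0.0312]
ee_rot: [[0.983, -0.184, -0.004], [-0.184, -0.983, -0.002], [-0.003, 0.002, -1.0]]
wrist_force: [-0.2, -0.2, 0.4]
grip_width: 0.799
grip_force: 0.0
```

```bash
python3 - <<'E'
from h import *
st();goal(.5382,.153,.012,-100.7)
E
```

```text
9.8167 [0.5367 0.1536 0.0312] [[0.983, -0.184, -0.004], [-0.184, -0.983, -0.002], [-0.003, 0.002, -1.0]] [-57.3  38.8  49.8 111.9 -39.7  48.4 -86.3] [-0.2 -0.2  0.4] 0.7992345948218984 0.0
turn [0.0003, 0.0005, 0.0002] shift [0.0027, 0.0005, 0.0319] rows 0.03340501768848097 0.46087639944233083
```

Call:
{"api": "step_arm", "payload": {"increments": [[[0, 0, 0], [0, 0, 0.015], 0.2], [[0, 0, 0], [0, 0, 0.03], 0.2], [[0, 0, 0], [0, 0, 0.031], 0.2], [[0, 0, 0], [0, 0, 0.031], 0.35], [[0, 0, 0], [0, 0, 0.031], 0.4]], "squeeze": 40}}

```text
clock: 10.23
ee_pos: [0.5385, 0.1554, 0.0151]
ee_rot: [[0.983, -0.182, 0.001], [-0.182, -0.983, 0.001], [0.001, -0.001, -1.0]]
wrist_force: [0.2, -0.7, -0.2]
grip_width: 0.602
grip_force: 0.0
```

```bash
python3 - <<'E'
from h import *
st();goal(.5382,.153,.012,-100.7)
E
```

```text
10.2333 [0.5385 0.1554 0.0151] [[0.983, -0.182, 0.001], [-0.182, -0.983, 0.001], [0.001, -0.001, -1.0]] [-56.3  40.   48.3 112.2 -41.2  46.7 -85.1] [ 0.2 -0.7 -0.2] 0.6021198305752873 0.0
turn [-0.0001, -0.0001, 0.0006] shift [0.0001, 0.004, 0.0051] rows 0.03140884562175015 0.09328240648582854
```

Call:
{"api": "step_arm", "payload": {"increments": [[[0, 0, 0], [0, 0.003, 0.006], 0.4], [[0, 0, 0], [0, 0.004, 0.006], 0.4], [[0, 0, 0], [0, 0.004, 0.006], 0.45], [[0, 0, 0], [0, 0.004, 0.006], 0.5], [[0, 0, 0], [0, 0.004, 0.006], 0.6], [[0, 0, 0], [0, 0.004, 0.006], 0.6], [[0, 0, 0], [0, 0.004, 0.006], 0.6], [[0, 0, 0], [0, 0.004, 0.006], 0.6]], "squeeze": 40}}

```text
clock: 10.9
ee_pos: [0.5377, 0.1528, 0.0113]
ee_rot: [[0.983, -0.182, 0.0], [-0.182, -0.983, 0.0], [0.0, -0.0, -1.0]]
wrist_force: [-1.9, 0.1, 5.4]
grip_width: 0.502
grip_force: 40.9
```

```bash
python3 - <<'E'
from h import *
st()
E
```

```text
10.9 [0.5377 0.1528 0.0113] [[0.983, -0.182, 0.0], [-0.182, -0.983, 0.0], [0.0, -0.0, -1.0]] [-55.9  40.2  48.  112.5 -41.5  46.3 -84.7] [-1.9  0.1  5.4] 0.5016161663055724 40.894301533699036
```

Call:
{"api": "step_arm", "payload": {"increments": [[[0, 0, 0], [0, 0, -0.02], 0.6], [[0, 0, 0], [0, 0, -0.06], 0.6], [[0, 0, 0], [0, 0, -0.11], 0.6], [[0, 0, 0], [0, 0, -0.17], 0.6], [[0, 0, 0], [0, 0, -0.23], 0.6], [[0, 0, 0], [0, 0, -0.28], 0.6], [[0, 0, 0], [0, 0, -0.3], 0.6], [[0, 0, 0], [0, 0, -0.3], 0.6]], "squeeze": 60}}

```text
clock: 11.57
ee_pos: [0.5395, 0.1531, 0.1938]
ee_rot: [[0.983, -0.182, 0.005], [-0.182, -0.983, 0.003], [0.005, -0.004, -1.0]]
wrist_force: [0.6, 0.6, -2.3]
grip_width: 0.498
grip_force: 62.9
```

```bash
python3 - <<'E'
from h import *
st();goal(.5728,-.1597,.2,26.9)
E
```

```text
11.5667 [0.5395 0.1531 0.1938] [[0.983, -0.182, 0.005], [-0.182, -0.983, 0.003], [0.005, -0.004, -1.0]] [-66.8  27.7  62.3 104.9 -27.4  63.8 -95.2] [ 0.6  0.6 -2.3] 0.4977560745313254 62.93824911117554
turn [0.0006, -0.001, -0.3538] shift [0.1494, 0.5025, -0.0114] rows 17.790710025920756 7.545186828960218
```

Call:
{"api": "step_arm", "payload": {"increments": [[[0, 0, -0.02], [0.02, 0.06, -0.011], 0.6], [[0, 0, -0.04], [0.04, 0.12, -0.011], 0.6], [[0, 0, -0.06], [0.06, 0.18, -0.011], 0.6], [[0, 0, -0.08], [0.07, 0.24, -0.011], 0.6], [[0, 0, -0.1], [0.09, 0.3, -0.011], 0.6], [[0, 0, -0.12], [0.1, 0.35, -0.011], 0.6], [[0, 0, -0.14], [0.12, 0.4, -0.011], 0.6], [[0, 0, -0.16], [0.13, 0.45, -0.011], 0.6]]}}

```text
clock: 12.23
ee_pos: [0.5644, -0.1278, 0.1951]
ee_rot: [[0.68, 0.733, -0.003], [0.733, -0.68, 0.001], [-0.001, -0.003, -1.0]]
wrist_force: [0.9, -0.1, -1.4]
grip_width: 0.498
grip_force: 62.8
```

```bash
python3 - <<'E'
from h import *
st();goal(.5728,-.1597,.2,26.9)
E
```

```text
12.2333 [ 0.5644 -0.1278  0.1951] [[0.68, 0.733, -0.003], [0.733, -0.68, 0.001], [-0.001, -0.003, -1.0]] [-27.6  24.   47.2 101.9 -19.5  62.9 -16.6] [ 0.9 -0.1 -1.4] 0.4983795682431255 62.80293345451355
turn [-0.0005, -0.0, -0.1937] shift [-0.0295, 0.0464, -0.0082] rows 9.738983763079052 0.8003081817536423
```

Call:
{"api": "step_arm", "payload": {"increments": [[[0, 0, -0.02], [-0.01, 0.02, 0], 0.6], [[0, 0, -0.04], [-0.03, 0.046, 0], 0.6], [[0, 0, -0.06], [-0.03, 0.046, 0], 0.6], [[0, 0, -0.08], [-0.03, 0.046, 0], 0.6], [[0, 0, -0.1], [-0.03, 0.046, 0], 0.6], [[0, 0, -0.12], [-0.03, 0.046, 0], 0.6], [[0, 0, -0.14], [-0.03, 0.046, 0], 0.6], [[0, 0, -0.155], [-0.03, 0.046, 0], 0.6]]}}

```text
clock: 12.9
ee_pos: [0.5715, -0.158, 0.1948]
ee_rot: [[-0.224, 0.975, -0.004], [0.975, 0.224, 0.001], [0.002, -0.004, -1.0]]
wrist_force: [0.1, -0.6, -1.1]
grip_width: 0.499
grip_force: 62.8
```

Call:
{"api": "step_arm", "payload": {"increments": [[[0, 0, -0.015], [0, 0, 0], 0.6], [[0, 0, -0.03], [0, 0, 0], 0.6], [[0, 0, -0.036], [0, 0, 0], 0.6], [[0, 0, -0.036], [0, 0, 0], 0.6], [[0, 0, -0.036], [0, 0, 0], 0.6]]}}

```text
clock: 13.32
ee_pos: [0.5719, -0.1583, 0.1955]
ee_rot: [[-0.431, 0.903, -0.003], [0.903, 0.431, 0.001], [0.002, -0.002, -1.0]]
wrist_force: [0.9, 0.3, -1.1]
grip_width: 0.498
grip_force: 62.8
```

```bash
python3 - <<'E'
from h import *
im,d,p,M=snap('wrist','w6'); st(); goal(.5728,-.1597,.2,26.9)
P=cloud(d,p,M); h=cv2.cvtColor(im,cv2.COLOR_RGB2HSV); s=manip.get_state()
red=((h[...,0]<6)|(h[...,0]>174))&(h[...,1]>170)&(np.hypot(P[...,0]-.5728,P[...,1]+.16)<.06)
T=(P-np.array(s['ee_pos']))@np.array(s['ee_rot'])  # tool coords
print('red',red.sum(),T[red].mean(0)*1000)
# collar top: tool z expected .0113-.020=-.0087
m=(abs(T[...,2]+.0087)<.004)&(abs(T[...,0])<.03)&(abs(T[...,1])<.0215)&(h[...,1]<60)
Q=(T[m]*1000).astype(np.float32); print(len(Q),np.median(Q[:,2]),Q[:,:2].min(0),Q[:,:2].max(0))
cv2.imwrite('pics/w6c.png',cv2.resize(im[170:420,130:430,::-1],None,fx=2.4,fy=2.4))
E
```

```text
13.3667 [ 0.5721 -0.1584  0.1959] [[-0.431, 0.903, -0.003], [0.903, 0.431, 0.001], [0.002, -0.002, -1.0]] [-13.   21.8  31.4  99.5 -12.6  62.4  48. ] [-0.5  0.8 -1.3] 0.49987111861402395 62.81250715255737
turn [-0.0003, -0.0003, -0.0039] shift [-0.0024, 0.0001, -0.0068] rows 0.19564733341976398 0.10405238254045653
red 458 [-31.57030691  -0.36602969  -5.00195871]
3576 -8.672342 [-20.693481 -21.492607] [21.356876 21.466805]
```

View pics/w6c.png

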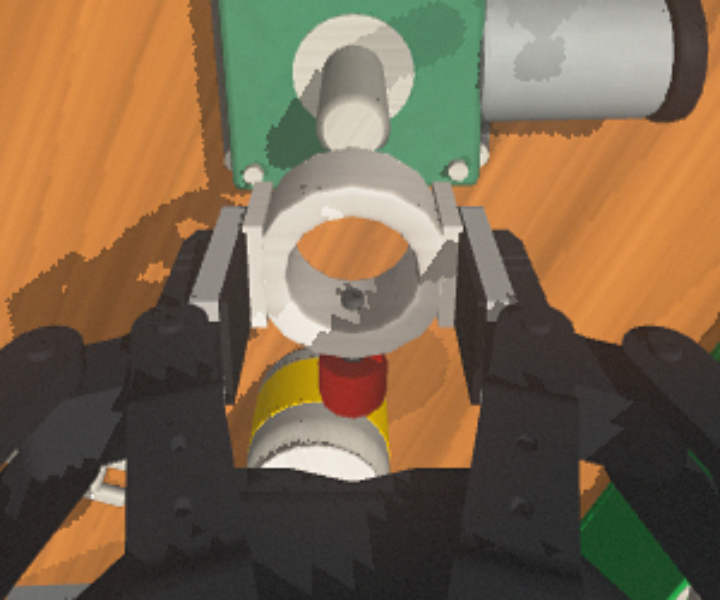

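```bash
python3 - <<'E'
from h import *
st();goal(.5729,-.16,.145,26.9)
E
```

```text
13.3667 [ 0.5721 -0.1584  0.1959] [[-0.431, 0.903, -0.003], [0.903, 0.431, 0.001], [0.002, -0.002, -1.0]] [-13.   21.8  31.4  99.5 -12.6  62.4  48. ] [-0.5  0.8 -1.3] 0.49987111861402395 62.81250715255737
turn [-0.0003, -0.0003, -0.0039] shift [-0.003, 0.0002, 0.0848] rows 0.19564733341976398 1.221343861899704
```

Call:
{"api": "step_arm", "payload": {"increments": [[[0, 0, -0.0039], [-0.003, 0, 0.03], 0.6], [[0, 0, -0.0039], [-0.003, 0, 0.06], 0.6], [[0, 0, -0.0039], [-0.003, 0, 0.085], 0.6], [[0, 0, -0.0039], [-0.003, 0, 0.085], 0.6], [[0, 0, -0.0039], [-0.003, 0, 0.085], 0.6], [[0, 0, -0.0039], [-0.003, 0, 0.085], 0.6], [[0, 0, -0.0039], [-0.003, 0, 0.085], 0.6], [[0, 0, -0.0039], [-0.003, 0, 0.085], 0.6]]}}

```text
clock: 14.03
ee_pos: [0.5745, -0.1607, 0.1476]
ee_rot: [[-0.453, 0.891, 0.002], [0.891, 0.453, -0.0], [-0.001, 0.002, -1.0]]
wrist_force: [-0.2, -0.0, -1.5]
grip_width: 0.499
grip_force: 62.8
```

```bash
python3 - <<'E'
from h import *
st();goal(.5729,-.16,.145,26.9)
E
```

```text
14.0333 [ 0.5745 -0.1607  0.1476] [[-0.453, 0.891, 0.002], [0.891, 0.453, -0.0], [-0.001, 0.002, -1.0]] [-11.5  24.8  30.1 102.1 -14.6  56.9  51.2] [-0.2 -0.  -1.5] 0.4988252424657996 62.781697511672974
turn [0.0003, 0.0002, 0.0002] shift [0.0022, -0.0019, 0.0043] rows 0.018657662068154713 0.07448351937432354
```

Let it settle and read again.

Call:
{"api": "step_arm", "payload": {"increments": [[[0, 0, 0], [0, 0, 0], 0.6], [[0, 0, 0], [0, 0, 0], 0.6], [[0, 0, 0], [0, 0, 0], 0.6], [[0, 0, 0], [0, 0, 0], 0.6]]}}

```text
clock: 14.37
ee_pos: [0.5738, -0.1605, 0.1466]
ee_rot: [[-0.453, 0.891, 0.0], [0.891, 0.453, 0.0], [-0.0, 0.0, -1.0]]
wrist_force: [-0.5, -0.3, -2.0]
grip_width: 0.491
grip_force: 62.8
```

```bash
python3 - <<'E'
from h import *
im,d,p,M=snap('wrist','w7'); st();goal(.5729,-.16,.145,26.9)
P=cloud(d,p,M); s=manip.get_state()
m=(abs(P[...,2]-.12)<.002)&(np.hypot(P[...,0]-.573,P[...,1]+.16)<.013)
Q=(P[m][:,:2]*1000).astype(np.float32); print(len(Q), Q.min(0),Q.max(0),cv2.minEnclosingCircle(Q) if len(Q)>3 else 0)
cv2.imwrite('pics/w7c.png',cv2.resize(im[170:420,130:430,::-1],None,fx=2.4,fy=2.4))
E
```

```text
14.4167 [ 0.5738 -0.1605  0.1466] [[-0.453, 0.891, 0.0], [0.891, 0.453, 0.0], [0.0, 0.0, -1.0]] [-11.5  24.9  30.  102.1 -14.6  56.8  51.2] [ 0.2  0.5 -2. ] 0.501475471984533 62.78203368186951
turn [0.0, -0.0, 0.0002] shift [0.0014, -0.001, 0.0026] rows 0.009448551340892628 0.044988594519197816
28 [ 563.96375 -168.22827] [ 580.03906 -148.13698] ((571.7660522460938, -158.1678924560547), 10.179459571838379)
```

View pics/w7c.png

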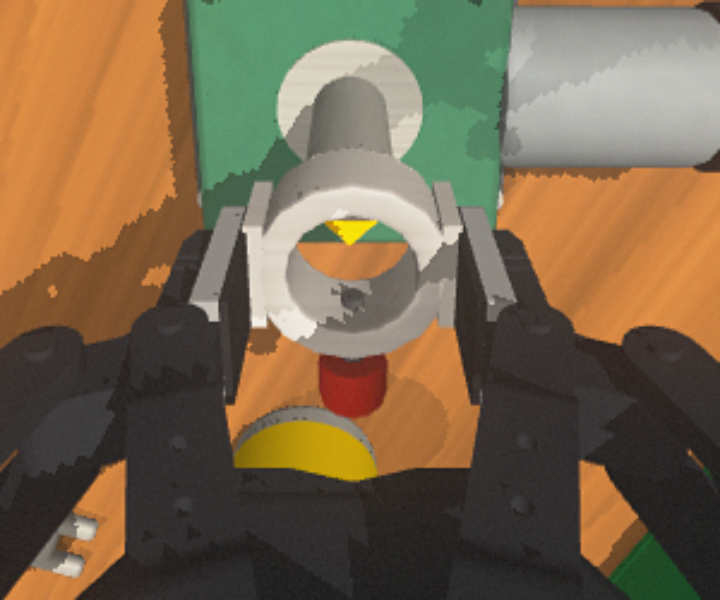

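Call:
{"api": "step_arm", "payload": {"increments": [[[0, 0, 0], [0.0014, -0.001, 0.005], 0.6], [[0, 0, 0], [0.0014, -0.001, 0.01], 0.6], [[0, 0, 0], [0.0014, -0.001, 0.015], 0.6], [[0, 0, 0], [0.0014, -0.001, 0.02], 0.6], [[0, 0, 0], [0.0014, -0.001, 0.025], 0.6], [[0, 0, 0], [0.0014, -0.001, 0.03], 0.6], [[0, 0, 0], [0.0014, -0.001, 0.033], 0.6], [[0, 0, 0], [0.0014, -0.001, 0.033], 0.6]]}}

```text
clock: 15.08
ee_pos: [0.5725, -0.1599, 0.1261]
ee_rot: [[-0.454, 0.891, -0.001], [0.891, 0.454, 0.0], [0.001, -0.001, -1.0]]
wrist_force: [0.2, 0.7, -1.1]
grip_width: 0.497
grip_force: 62.8
```

```bash
python3 - <<'E'
from h import *
s=st();print(s['wrist_torque']);goal(.5729,-.16,.0993,26.9)
E
```

```text
15.0833 [ 0.5725 -0.1599  0.1261] [[-0.454, 0.891, -0.001], [0.891, 0.454, 0.0], [0.001, -0.001, -1.0]] [-11.1  26.2  29.4 103.3 -15.4  54.6  51.9] [ 0.2  0.7 -1.1] 0.4970671949652394 62.781779766082764
[-0.06693719  0.03926736  0.0037161 ]
turn [-0.0001, -0.0001, 0.0002] shift [-0.0005, 0.0005, 0.0446] rows 0.012598701212934408 0.6417568160463278
```

Bottom is 5 mm past the shaft top with no contact force. Next stage is the screw tip past the top.

Call:
{"api": "step_arm", "payload": {"increments": [[[0, 0, 0], [0, 0, 0.006], 0.6], [[0, 0, 0], [0, 0, 0.012], 0.6], [[0, 0, 0], [0, 0, 0.018], 0.6], [[0, 0, 0], [0, 0, 0.022], 0.6], [[0, 0, 0], [0, 0, 0.022], 0.6]]}}

```text
clock: 15.5
ee_pos: [0.5724, -0.1598, 0.1127]
ee_rot: [[-0.453, 0.891, -0.001], [0.891, 0.453, 0.0], [0.001, -0.001, -1.0]]
wrist_force: [-0.1, -0.1, -0.7]
grip_width: 0.496
grip_force: 62.8
```

```bash
python3 - <<'E'
from h import *
s=st();print(s['wrist_torque']);goal(.5729,-.16,.0993,26.9)
E
```

```text
15.5 [ 0.5724 -0.1598  0.1127] [[-0.453, 0.891, -0.001], [0.891, 0.453, 0.0], [0.001, -0.001, -1.0]] [-10.7  27.1  29.  103.9 -16.   53.2  52.3] [-0.1 -0.1 -0.7] 0.49624198467804964 62.78162956237793
[-0.05193286 -0.00186627 -0.01717459]
turn [-0.0002, -0.0001, 0.0002] shift [-0.0007, 0.0007, 0.0223] rows 0.013842809250671075 0.3216836862113762
```

Call:
{"api": "step_arm", "payload": {"increments": [[[0, 0, 0], [0, 0, 0.006], 0.6], [[0, 0, 0], [0, 0, 0.012], 0.6], [[0, 0, 0], [0, 0, 0.018], 0.6], [[0, 0, 0], [0, 0, 0.022], 0.6], [[0, 0, 0], [0, 0, 0.022], 0.6], [[0, 0, 0], [0, 0, 0.022], 0.6], [[0, 0, 0], [0, 0, 0.022], 0.6], [[0, 0, 0], [0, 0, 0.022], 0.6]]}}

```text
clock: 16.17
ee_pos: [0.573, -0.1601, 0.1005]
ee_rot: [[-0.453, 0.891, 0.0], [0.891, 0.453, -0.0], [-0.0, 0.0, -1.0]]
wrist_force: [-0.4, -0.6, -0.8]
grip_width: 0.5
grip_force: 62.8
```

Call:
{"api": "step_arm", "payload": {"increments": [[[0, 0, 0], [0, 0, 0], 0.6], [[0, 0, 0], [0, 0, 0], 0.6], [[0, 0, 0], [0, 0, 0], 0.6], [[0, 0, 0], [0, 0, 0], 0.6]]}}

```text
clock: 16.5
ee_pos: [0.5728, -0.16, 0.1003]
ee_rot: [[-0.454, 0.891, 0.0], [0.891, 0.454, 0.0], [0.0, 0.0, -1.0]]
wrist_force: [-0.4, -0.1, -1.0]
grip_width: 0.494
grip_force: 62.8
```

```bash
python3 - <<'E'
from h import *
im,d,p,M=snap('wrist','w8')
s=st();print(s['wrist_torque']);goal(.5729,-.16,.0993,26.9)
P=cloud(d,p,M); T=(P-np.array(s['ee_pos']))@np.array(s['ee_rot'])
h=cv2.cvtColor(im,cv2.COLOR_RGB2HSV)
m=(abs(T[...,2]+.0087)<.004)&(abs(T[...,0])<.03)&(abs(T[...,1])<.0215)&(h[...,1]<60)
print('collar top z',np.median(P[m][:,2]))
t=(abs(P[...,2]-.12)<.002)&(np.hypot(P[...,0]-.573,P[...,1]+.16)<.014)
Q=(P[t][:,:2]*1000).astype(np.float32); print('shaft',len(Q),cv2.minEnclosingCircle(Q))
cv2.imwrite('pics/w8c.png',cv2.resize(im[190:400,150:410,::-1],None,fx=2.8,fy=2.8))
E
```

```text
16.55 [ 0.5729 -0.16    0.1003] [[-0.454, 0.891, 0.0], [0.891, 0.454, 0.0], [0.0, 0.0, -1.0]] [-10.3  28.   28.6 104.4 -16.6  51.8  52.8] [-0.  -0.6 -1.9] 0.49884822126155176 62.78195858001709
[-0.0339247   0.03790517 -0.00179363]
turn [0.0, -0.0, 0.0002] shift [-0.0, 0.0001, 0.0017] rows 0.009818203950538744 0.024406342261578368
collar top z 0.10943910004941479
shaft 1607 ((572.2125244140625, -159.49696350097656), 12.082979202270508)
```

View pics/w8c.png

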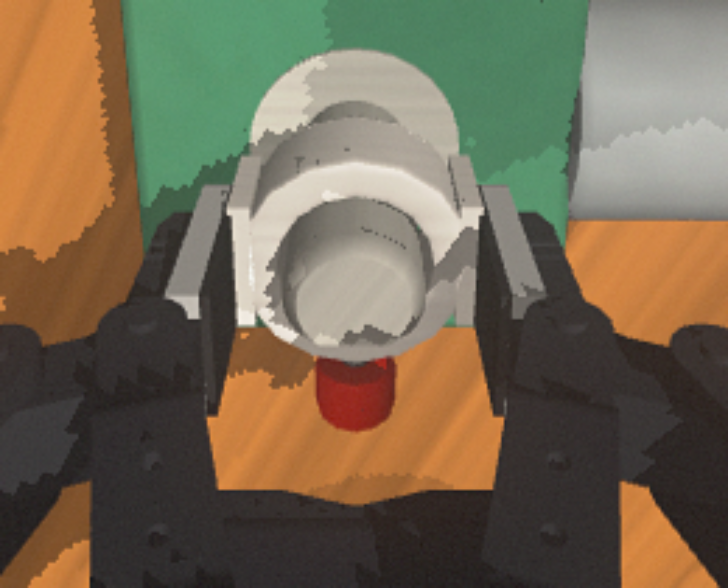

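Call:
{"api": "step_arm", "payload": {"increments": [[[0, 0, 0], [0, 0, 0.0018], 0.6], [[0, 0, 0], [0, 0, 0.0018], 0.6], [[0, 0, 0], [0, 0, 0.0018], 0.6], [[0, 0, 0], [0, 0, 0.0018], 0.6], [[0, 0, 0], [0, 0, 0.0018], 0.6], [[0, 0, 0], [0, 0, 0.0018], 0.6]]}}

```text
clock: 17.05
ee_pos: [0.5729, -0.16, 0.0992]
ee_rot: [[-0.453, 0.891, 0.0], [0.891, 0.453, 0.0], [0.0, 0.0, -1.0]]
wrist_force: [-0.1, -0.3, -0.9]
grip_width: 0.495
grip_force: 62.8
```

```bash
python3 - <<'E'
from h import *
s=st()
if abs(s['ee_pos'][2]-.0993)<.002 and s['grip_force']>40 and np.linalg.norm(s['wrist_force'])<6: print(manip.sign_off())
E
```

```text
17.05 [ 0.5729 -0.16    0.0992] [[-0.453, 0.891, 0.0], [0.891, 0.453, 0.0], [0.0, 0.0, -1.0]] [-10.3  28.1  28.6 104.4 -16.7  51.7  52.8] [-0.1 -0.3 -0.9] 0.49507188566712607 62.781550884246826
the job is handed in; nothing more can be done
None
```

I handed the job in at 17 s: the flat is turned to the arrow (within about 1°), and the arm still holds the collar level on the shaft, halfway up the flat with its screw squarely facing the flat, touching nothing else by the wrist force (about 1 N).

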